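Load the full reagent cassette

ROBOT

A 6-joint arm with a two-finger parallel gripper is mounted at the origin on the work surface. World frame = base frame: x ahead of the robot, y to its left, z up, the work surface at z = 0. Lengths are in m, angles in rad, forces in N, time in s.
With the tool pointing down it reaches from about 0.4 to 0.925 m from the base axis. Payload 12.5 kg.
Tool frame: the origin (TCP) lies at the very end of the fingers, on their centre line; the grasp point (between the pads) lies 19 mm behind it; x points along the fingers, y is the direction in which the jaws open and shut, and the axes are right-handed (so a half turn about x gives the same grasp; the last joint's range is limited). The gripper opens to 95 mm and grips with 3 to 60 N. Pads are 20 mm wide; open, the fingers measure 119 mm over their backs; the gripper's body (75 mm by 180 mm) begins 59 mm behind the grasp point.
Start: joints at [1.038, 0.491, 1.559, -0, 1.092, -0.106], TCP at [0.259, 0.569, 0.215] pointing down, gripper open.
Joint ranges: [-3.1, 3.1], [-0.84, 2.19], [0.05, 2.79], [-1.13, 4.28], [0.06, 2.93], [-2.69, 2.69]. Speed limits (rad/s): [2.22, 2.22, 2.79, 3.14, 3.14, 3.14].

INTERFACE

Orientations are given as a unit quaternion [x, y, z, w].
In Python, from plant import arm, imaging, order, finder gives the robot as it stands.
- The arm moves only by the tool carry_out, never from a script. Its argument "increments" is a list that holds one entry, the list of rows, each a list of 7 numbers: the gripper's target within -1 to 1 (fully open at 1, half-way at 0, shut at -1), then the shift along the tool's x, y, z each as a share of 0.15 m, from -1 to 1, then the turn, a rotation vector about the tool's x, y, z each as a share of 360 degrees, from -1 to 1. A call has 1 to 10 rows; each row shifts and turns the commanded pose from where the row before left it, along the tool's axes as they then stand; what a row does not reach is not made up. A row lasts 1/12 s, in which the tool goes at most 41.7 mm and 7.16 degrees, less where a joint would pass 70% of its speed; a pose out of reach is approached as far as the arm can. A call with a number of a shift or a turn outside -1 to 1 is refused whole. A call with a gripper value outside its range is refused whole. The fingers move at their own pace and stop on an object; "force" is the grip in N (left out, the last holds). Time passes only in rows, so rows that do not move let the fingers close. It gives the time, the measured TCP pose, the force and the opening at its end, in the units of the state.
- arm.read_state(): the state, without advancing time (a new reading comes with each control period).
- imaging.get_image(name): name is "scene" or "top" or "wrist"; returns the picture (480x640x3 uint8, red, green, blue); there is no depth.
- imaging.camera_model(name): a dict with "vfov" (degrees; the focal length in pixels is half the picture's height over the tangent of half this angle, whatever the lens; pixels are square), "cx", "cy" (the principal point, pixels), "T" (4x4, takes a point from camera to world coordinates). Camera axes: x right, y down, z forward; pixel columns grow to the right and rows downward; lengths in m; the calibration is good to about 2 mm. A picture is of the moment at which its call begins: read the wrist's pose just before it. camera_model takes no time and is no camera call; for the wrist camera it gives the pose at the moment of the call.
- order.sign_off(): hands the job in, once; it reports no verdict.
Trained networks look in the newest picture that a camera, given by its name, has taken for a name from the list of things; names that differ only in an ending like _2 or _b are one class to them, and where a whole thing is asked for, a point or a joint stands for the part that bears it (a point fixed in the world has none). Each returns a list of dicts, best first, with "conf" (0 to 1); they miss things now and then, are a little off and sometimes report something else, mostly with a low value. They report only what shows in the picture. A call takes as long as a camera call. They do not tell look-alikes from the thing itself.
- finder.find_in(camera, label): "location" ([column, row] in pixels, amid what is visible of it).
- finder.cut_out(camera, label): "mask" (480x640 bool, what is visible of it) and "location" ([column, row] in pixels, amid what is visible of it).
The state is a dict: "t": time; "q": joint angles; "joint_vel": joint speeds; "joint_torque": joint torques, N m; "eef_pos": TCP position; "tcp_rot": TCP orientation; "contact_force": force on the tool from outside, world axes, zero at the start; "torque": the same for the moment, N m; "width": opening from 0.0 (shut) to 1.0 (fully open).
Only numpy, scipy, OpenCV 4.12 (cv2) and the standard library are available. Lean on these libraries where they do the work, as an engineer would, in place of code of your own. Each camera call takes 0.05 s, during which the arm holds its last target.

TASK

Two closed reagent cassettes stand on the bench looking exactly alike, but one is full and the other nearly used up: lift each and feel which is heavier. Load the heavier one into the analyser's reagent lane: set it down in the lane's open entry with its connector nose towards the analyser, then slide it in under the lips and past the sprung catch until you feel it home on the end stop, and press it there firmly for a moment (about 20 N; over 30 N is too much); stand the lighter one upright in the empty grey tray. Keep both upright, set them down rather than dropping them, and leave everything else on the bench where it is.

Things in the scene. Friction and masses are not known exactly. Their poses are not given: they have to be found in the camera images.
- cassette_1: one of two closed opaque off-white reagent cassettes, alike outside; either may be the full, much heavier one (both under 0.7 kg). Upright box 110 long (x), 50 wide (y), 93 high on a foot flange 110 x 62 x 5; three flat caps on top reach 99, the widest at the nose end. Grip it across the 50 width, on its plain firm sides. Origin: centre of the underside; x towards the nose end, z up
- cassette_2: the other cassette, alike: a dark connector nose (22 wide, 12 high) sticks out 8 from the front (+x) end, 44 above the underside; the rear end is flat but for a thin dark rib 75 to 85 up. Each side has an upright groove 3 deep, 16 to 40 behind the front face. An inner bottle at mid-length has 1 to 2 of play. Origin: centre of the underside
- cassette_1_nose (a point): point on this cassette's front end face (the flat face behind the nose, not the nose's tip), mid-width, at underside height: 55 ahead of its origin. Axes as the cassette's
- cassette_2_nose (a point): point on this cassette's front end face (the flat face behind the nose, not the nose's tip), mid-width, at underside height: 55 ahead of its origin. Axes as the cassette's
- analyser: bench analyser, fixed: white cabinet 300 wide, 200 deep, 191 high; before it a low grey deck 120 wide with the reagent lane, its floor flat, 12 above the bench, open from above and at its outer end, 178 before the end stop. Origin: on the bench under the middle of the end stop; +x = push-in direction, towards the cabinet, whose face is 22 beyond the origin
- end_stop: rigid end stop of the lane, a dark block 80 wide, 34 high. Origin: nominal place of the face that meets the cassette, mid-width, at lane-floor height; but the stop is set differently on each machine: the true face is fixed anywhere from 6 before to 6 beyond the origin along x and is not measured: find it by feel, where the push force climbs steeply. Axes as the analyser's
- lane_entry (a point): point on the lane floor on its mid-line, 108 before the nominal stop: a cassette set down with its origin here has its front face 8 short of the lips. Low fences each side (tops 6.5 above the lane floor) narrow from 85 apart at the outer end, 170 before the nominal stop, to 65. Axes as the analyser's
- lane_lips (a point): start of the lips, on the lane's mid-line at floor height, 45 before the nominal stop. From here to the stop straight rails 65 apart carry lips 54 apart (6.5 to 11.5 above the lane floor) over the cassette's flange: it can only be slid in under them, not lowered there. Axes as the analyser's
- lane_catch (a point): mid-point between two sprung catch rollers, 28 before the nominal stop, 12 to 26 above the lane floor; housings reach 53 either side. The cassette's front corners meet them 36 to 28 before the nominal stop: some 10 N plus friction, up to about 17 N; then light drag; they snap into its grooves 12 to 6 before the nominal stop. Axes as the analyser's
- tray: used-cassette tray, fixed: plain grey open tray 140 (x) x 190 (y), 30 high, walls and floor about 4 thick. Origin: centre of its underside. Empty at the start; the cassette stands in it with its length roughly along y.
- bench_pad: pale absorbent bench liner on the black bench top (height 0), 170 (x) x 400 (y), 3 thick, fixed; both cassettes stand on it at the start. Origin: centre of its underside
- tube_rack: low off-white tube rack with small capped tubes, 60 x 105 x 55 high; a bystander, not to be disturbed. Origin: centre of its underside.
- jar: small amber screw-cap jar, 44 across, 55 high; a bystander, not to be disturbed. Origin: centre of its underside.
- reagent_bottle: amber bottle, 60 across, 100 high; a bystander, not to be disturbed. Origin: centre of its underside.
- tape_roll: roll of label tape lying flat, 68 across, 20 high; a bystander, not to be disturbed. Origin: centre of its underside.
- tip_box: dark pipette-tip box with clear lid, 85 x 122 x 90 high; a bystander, not to be disturbed. Origin: centre of its underside.
- timer: flat bench timer, 60 x 70 x 14; a bystander, not to be disturbed. Origin: centre of its underside.
Mind the look-alikes: they are no part of the job. Leave any purple look-alike of the cassette_2 alone.

How it is judged:
On the way:
1. a cassette is pressed against the end stop with more than 8 N for a moment (contact force between any of cassette_1, cassette_2 and end_stop above 8 N), for 0.15 s.
At the end, for the whole second after the job is handed in: Heavier cassette home in the lane, nose first: nose point within 8 mm of the nominal stop along the lane, 4 across, 3 in height, in line within 0.06 rad. Lighter one on the tray's floor (origin within 55 mm in x, 80 in y of its centre), loading it with 0.8 to 3.3 N. Both upright, at rest (angle between each of cassette_1, cassette_2's own z axis and vertical below 0.06 rad and linear speed of each of cassette_1, cassette_2 below 0.02 m/s and ((x of cassette_1_nose in the frame of end_stop between -0.008 and 0.0075 m and y of cassette_1_nose in the frame of end_stop between -0.004 and 0.004 m and z of cassette_1_nose in the frame of end_stop between -0.003 and 0.003 m and angle between the x axis of cassette_1 and the x axis of analyser, either way round below 0.06 rad and x of cassette_2 in the frame of tray between -0.055 and 0.055 m and y of cassette_2 in the frame of tray between -0.08 and 0.08 m and z of cassette_2 in the frame of tray between 0 and 0.009 m and contact force between cassette_2 and tray between 0.8 and 3.3 N) or (x of cassette_2_nose in the frame of end_stop between -0.008 and 0.0075 m and y of cassette_2_nose in the frame of end_stop between -0.004 and 0.004 m and z of cassette_2_nose in the frame of end_stop between -0.003 and 0.003 m and angle between the x axis of cassette_2 and the x axis of analyser, either way round below 0.06 rad and x of cassette_1 in the frame of tray between -0.055 and 0.055 m and y of cassette_1 in the frame of tray between -0.08 and 0.08 m and z of cassette_1 in the frame of tray between 0 and 0.009 m and contact force between cassette_1 and tray between 0.8 and 3.3 N))); the robot touches nothing.
It fails at once if a cassette is forced against the end stop (over 32 N) (contact force between any of cassette_1, cassette_2 and end_stop above 32 N).
It fails at once if a cassette is dropped (moves at over 0.5 m/s while not held: a fall of more than about 13 mm) ((contact force between the fingers and cassette_1 below 0.5 N and linear speed of cassette_1 above 0.5 m/s) or (contact force between the fingers and cassette_2 below 0.5 N and linear speed of cassette_2 above 0.5 m/s)).
It fails at once if a cassette is tipped by more than 30 degrees (angle between any of cassette_1, cassette_2's own z axis and vertical above 0.52 rad).
It fails at once if a bystander is shifted by more than 25 mm (distance of any of tube_rack, jar, reagent_bottle, tape_roll, tip_box, timer from where it was at the start of the episode above 0.025 m).
It also fails if it takes over 72 s, if anything falls off the work surface, if the arm or the gripper's body presses on something with over 40 N, if the wrist force passes 120 N, or if a joint passes its speed limit or range.

## Working session

There is one attempt and no reset: what is moved stays moved. The work goes in short steps, Python scripts to look and compute and a tool call to move; the robot and the scene stay as the last step left them, time stands still between calls to the robot, and variables do not carry over. Pictures are saved under pics/ and viewed, and the job is handed in when it is done.

Besides the shell and the picture viewer there is one more tool, called after "Emit:" in YAML: its name, and indented under it one key for each argument. carry_out: Moves the arm, as the interface text tells. Shift numbers are shares of 0.15 m and turn numbers shares of 360 degrees, none past 1 either way. Its arguments: {"type":"object","properties":{"increments":{"type":"array","items":{"type":"array","items":{"type":"array","items":{"type":"number","minimum":-1,"maximum":1}}}},"force":{"type":"number"}},"required":["increments"]}

```bash
ls; mkdir -p pics
cat > h.py <<'E'
import numpy as np, cv2, json
from plant import arm, imaging, order, finder
def snap(n,f):
    im=imaging.get_image(n); cv2.imwrite('pics/'+f+'.png',im[:,:,::-1]); return im
def ray(cam,px,M=None):
    M=M or imaging.camera_model(cam); f=240/np.tan(np.radians(M['vfov'])/2)
    T=np.array(M['T']); d=T[:3,:3]@np.array([(px[0]-M['cx'])/f,(px[1]-M['cy'])/f,1]); return T[:3,3],d
def at(cam,px,z,M=None):
    o,d=ray(cam,px,M); return o+d*(z-o[2])/d[2]
def proj(cam,p,M=None):
    M=M or imaging.camera_model(cam); f=240/np.tan(np.radians(M['vfov'])/2)
    T=np.array(M['T']); c=T[:3,:3].T@(np.array(p)-T[:3,3]); return np.array([M['cx']+f*c[0]/c[2],M['cy']+f*c[1]/c[2]])
E
python3 - <<'E'
from h import *
s=arm.read_state(); print(s)
for n in ('scene','top','wrist'):
    snap(n,n+'0'); M=imaging.camera_model(n); print(n,M['vfov'],M['cx'],M['cy'],np.round(M['T'],3).tolist())
E
```

```text
pics
{'t': 0.0, 'q': array([ 1.03841279e+00,  4.91560037e-01,  1.55946447e+00, -1.51910825e-05,
        1.09167721e+00, -1.05569616e-01]), 'joint_vel': array([ 7.13714463e-05,  1.54793004e-03, -5.96360522e-04, -1.28858782e-03,
        1.30801074e-04,  8.78967875e-04]), 'joint_torque': array([ 8.36797371e-04, -6.12654090e+01, -2.58189315e+01,  6.92310906e-02,
        4.81397426e-02, -9.55186692e-05]), 'eef_pos': array([0.25857287, 0.56873366, 0.21405628]), 'tcp_rot': array([ 0.14938244,  0.69118494, -0.15013009,  0.69094806]), 'contact_force': array([-0.02071304,  0.00760401, -0.91472932]), 'torque': array([ 0.03379173, -0.00320048, -0.05087035]), 'width': 0.9999857528185221}
scene 46.164041189972885 321.376564014001 233.06383626059147 [[-0.733, 0.576, -0.361, 0.944], [0.68, 0.626, -0.383, 0.572], [0.005, -0.526, -0.851, 1.078], [0.0, 0.0, 0.0, 1.0]]
top 55.069549048430154 315.9585757280199 237.27701878817447 [[-0.03, -0.998, 0.063, 0.427], [-0.999, 0.029, -0.019, 0.093], [0.018, -0.064, -0.998, 1.087], [0.0, 0.0, 0.0, 1.0]]
wrist 59.782391453966305 320.1377919634545 238.82120680247286 [[0.413, 0.874, 0.257, 0.186], [0.911, -0.396, -0.116, 0.601], [0.0, 0.282, -0.959, 0.384], [0.0, 0.0, 0.0, 1.0]]
```

View pics/top0.png

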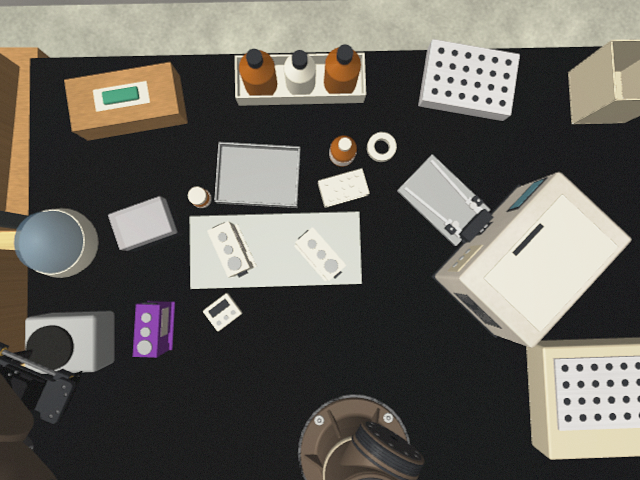

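View pics/scene0.png

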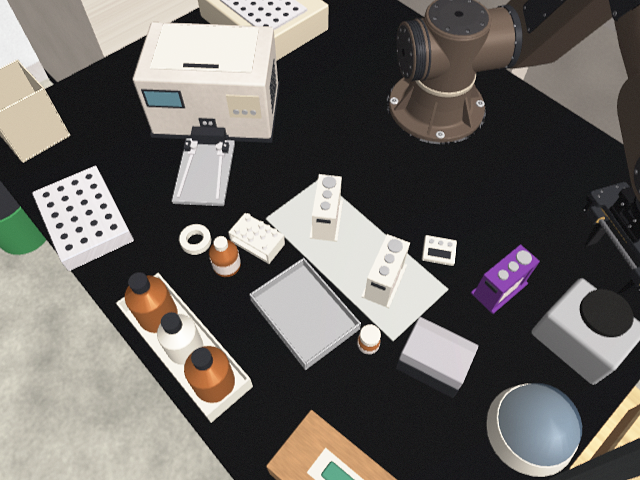

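View pics/wrist0.png

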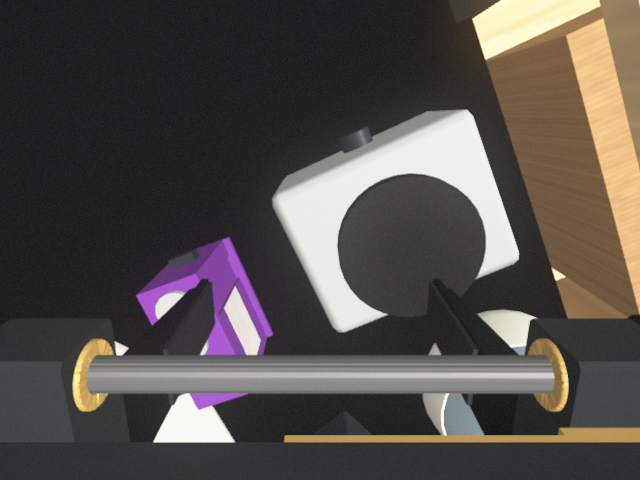

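Run:
```python
from h import *
a=cv2.imread('pics/top0.png'); c=cv2.resize(a[130:300,180:380],None,fx=4,fy=4,interpolation=cv2.INTER_CUBIC)[:600]; cv2.imwrite('pics/c1.png',c[:, :800])
c=cv2.resize(a[140:260,390:510],None,fx=5,fy=5,interpolation=cv2.INTER_CUBIC); cv2.imwrite('pics/c2.png',c)
b=cv2.imread('pics/scene0.png'); c=cv2.resize(b[100:220,160:280],None,fx=5,fy=5,interpolation=cv2.INTER_CUBIC); cv2.imwrite('pics/c3.png',c)
imaging.get_image('top')
for l in ['cassette_1','tray','analyser','end_stop','jar','lane_catch','lane_entry']:
    for cam in ('top','scene'):
        r=finder.find_in(cam,l); print(l,cam,[(np.round(x['location']).tolist(),round(x['conf'],2)) for x in r[:4]])
print(arm.read_state()['t'])
```

```text
cassette_1 top [([232.0, 252.0], 0.87), ([316.0, 253.0], 0.78), ([153.0, 329.0], 0.57)]
cassette_1 scene [([504.0, 276.0], 0.95), ([391.0, 274.0], 0.79), ([207.0, 94.0], 0.66), ([256.0, 239.0], 0.17)]
tray top [([260.0, 174.0], 0.59), ([274.0, 250.0], 0.27)]
tray scene [([304.0, 312.0], 0.56), ([223.0, 257.0], 0.16)]
analyser top [([515.0, 245.0], 0.68)]
analyser scene [([206.0, 92.0], 0.7), ([327.0, 208.0], 0.37)]
end_stop top [([476.0, 227.0], 0.78)]
end_stop scene []
jar top [([197.0, 198.0], 0.68)]
jar scene [([367.0, 339.0], 0.92), ([328.0, 210.0], 0.36)]
lane_catch top [([517.0, 244.0], 0.75)]
lane_catch scene [([205.0, 92.0], 0.85)]
lane_entry top [([517.0, 246.0], 0.66), ([382.0, 141.0], 0.35)]
lane_entry scene [([207.0, 92.0], 0.72), ([439.0, 358.0], 0.56)]
0.9
```

View pics/c1.png

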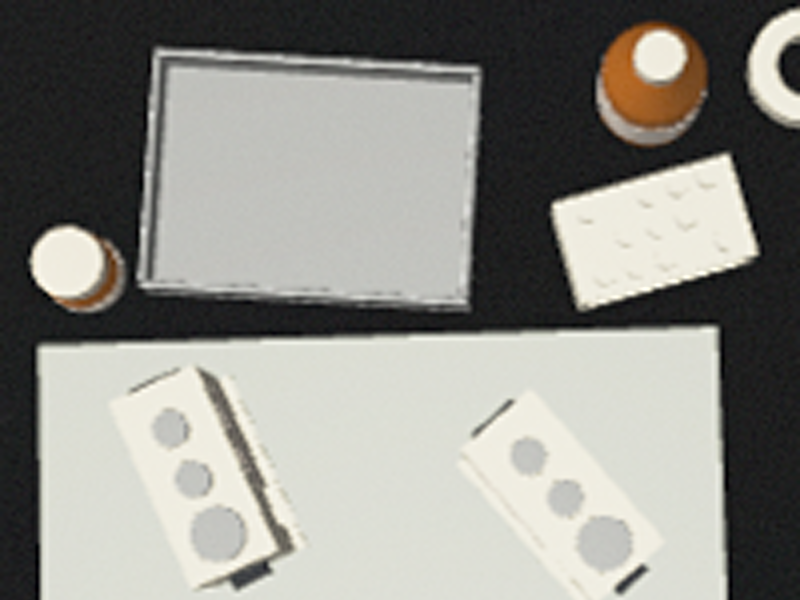

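View pics/c2.png

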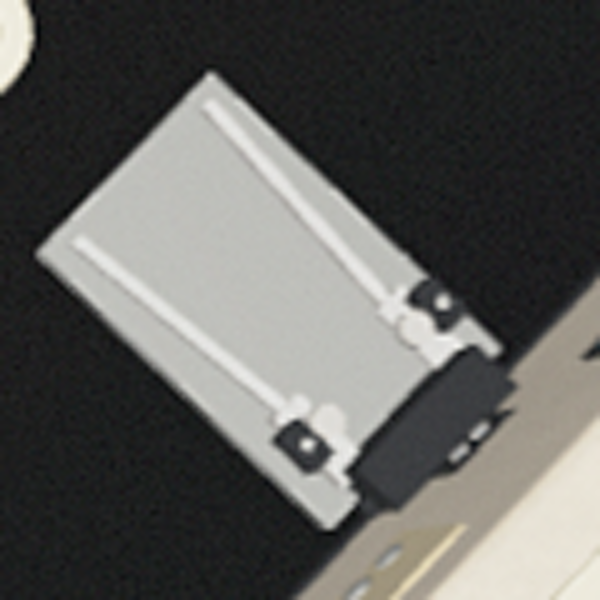

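View pics/c3.png

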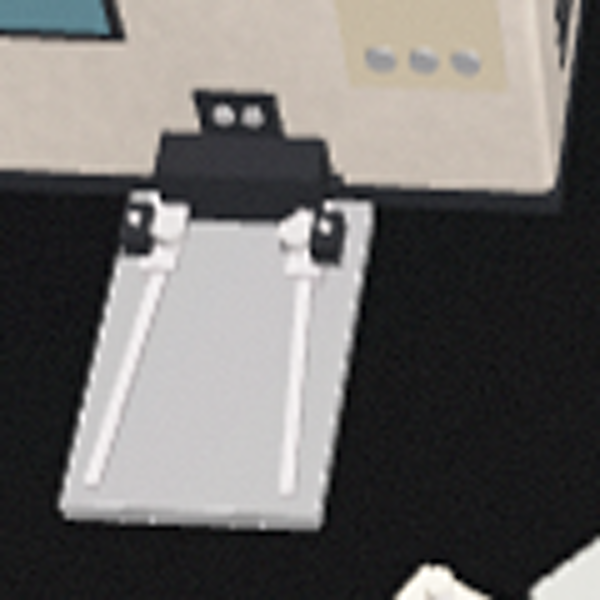

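Run:
```python
from h import *
f4=lambda p:(p[0]/4+180-.4,p[1]/4+130-.4)
f5=lambda p:(p[0]/5+390-.4,p[1]/5+140-.4)
def rect(name,pts,z,L,W,f):
    # pts order: rear-left.. rear pair then front pair ; 
    P=np.array([at('top',f(p),z)[:2] for p in pts]); c=P.mean(0)
    d=(P[2]+P[3]-P[0]-P[1])/2
    print(name,'c',c.round(4),'yaw',np.arctan2(d[1],d[0]).round(4),'L',np.linalg.norm(d).round(4),'W',np.linalg.norm(P[1]-P[0]).round(4),np.linalg.norm(P[3]-P[2]).round(4))
rect('A',[(112,403),(195,367),(282,557),(200,588)],.096,.11,.05,f4)
rect('B',[(460,450),(530,392),(662,540),(597,602)],.096,.11,.05,f4)
rect('deck',[(210,72),(37,255),(333,530),(503,350)],.012,.17,.12,f5)
rect('tray top',[(155,48),(482,67),(470,308),(140,288)],.030,.14,.19,f4)
P=[at('top',f5(p),.0185)[:2] for p in [(213,100),(80,240),(385,308),(285,410)]];print(np.round(P,4))
for n,p in dict(bottle=(658,100),jar=(70,262),rack=(655,230)).items(): print(n,at('top',f4(p),.05).round(3))
s=arm.read_state(); M=imaging.camera_model('wrist')
from scipy.spatial.transform import Rotation as R
r=R.from_quat(s['tcp_rot']).as_matrix(); T=np.array(M['T'])
print('tool axes',r.round(3).tolist()); print('cam in tool',(r.T@(T[:3,3]-s['eef_pos'])).round(3), (r.T@T[:3,:3]).round(3).tolist())
```

```text
A c [0.4692 0.2612] yaw -2.7263 L 0.1115 W 0.0484 0.0466
B c [0.4541 0.0655] yaw -2.4403 L 0.1084 W 0.0491 0.0483
deck c [ 0.5749 -0.2328] yaw -2.3627 L 0.1903 W 0.1214 0.1187
tray top c [0.6446 0.203 ] yaw 3.0644 L 0.141 W 0.1902 0.1903
[[ 0.6703 -0.2081]
 [ 0.6053 -0.1422]
 [ 0.5692 -0.2847]
 [ 0.5224 -0.2352]]
bottle [0.68  0.003 0.05 ]
jar [0.596 0.338 0.05 ]
rack [0.605 0.007 0.05 ]
tool axes [[0.0, 0.414, 0.91], [0.0, 0.91, -0.414], [-1.0, 0.0, 0.0]]
cam in tool [-0.169 -0.001 -0.079] [[-0.001, -0.282, 0.959], [1.0, 0.001, 0.001], [-0.001, 0.959, 0.282]]
```

```bash
cat >> h.py <<'E'
from scipy.spatial.transform import Rotation as R
def plan(x=None,y=None,z=None,yaw=None,step=.034):
    s=arm.read_state(); r=R.from_quat(s['tcp_rot']).as_matrix(); p=s['eef_pos']
    y0=np.arctan2(r[1,2],r[0,2])
    t=np.array([p[i] if v is None else v for i,v in enumerate((x,y,z))])
    d=r.T@(t-p); n=max(1,int(np.ceil(np.linalg.norm(d)/step)))
    print('t %.2f pos'%s['t'],p.round(4),'yaw %.4f tilt %.4f'%(y0,np.arccos(min(1,-r[2,0]))),'F',s['contact_force'].round(2),'w %.3f'%s['width'],'q',s['q'].round(2))
    print('shift rows',n,(d/n/.15).round(4),' total/.15',(d/.15).round(4))
    if yaw is not None:
        dy=(yaw-y0+np.pi)%(2*np.pi)-np.pi; m=max(1,int(np.ceil(abs(dy)/.122)))
        print('turn rows',m,'x-turn', round(-dy/m/2/np.pi,5),'total',round(-dy/2/np.pi,4))
E
python3 -c "
from h import *
plan(.469,.261,.225,-2.726,.037)"
```

```text
t 0.90 pos [0.2587 0.569  0.2147] yaw -0.4268 tilt 0.0002 F [ 0.29 -0.28 -0.06] w 0.999 q [ 1.04  0.49  1.56  0.    1.09 -0.11]
shift rows 11 [-0.0063 -0.1172  0.1933]  total/.15 [-0.0688 -1.2887  2.126 ]
turn rows 19 x-turn 0.01926 total 0.3659
```

Emit:
carry_out:
  increments:
    - [[1,-0.007,-0.129,0.2126,0,0,0],[1,-0.007,-0.129,0.2126,0,0,0],[1,-0.007,-0.129,0.2126,0,0,0],[1,-0.007,-0.129,0.2126,0,0,0],[1,-0.007,-0.129,0.2126,0,0,0],[1,-0.007,-0.129,0.2126,0,0,0],[1,-0.007,-0.129,0.2126,0,0,0],[1,-0.007,-0.129,0.2126,0,0,0],[1,-0.007,-0.129,0.2126,0,0,0],[1,-0.007,-0.129,0.2126,0,0,0]]

```text
t: 1.73
eef_pos: [0.4697, 0.2592, 0.2254]
tcp_rot: [0.15, 0.691, -0.15, 0.691]
contact_force: [1.0, 0.6, 0.4]
width: 1.002
```

Emit:
carry_out:
  increments:
    - [[1,0,0,0,0.0193,0,0],[1,0,0,0,0.0193,0,0],[1,0,0,0,0.0193,0,0],[1,0,0,0,0.0193,0,0],[1,0,0,0,0.0193,0,0],[1,0,0,0,0.0193,0,0],[1,0,0,0,0.0193,0,0],[1,0,0,0,0.0193,0,0],[1,0,0,0,0.0193,0,0],[1,0,0,0,0.0193,0,0]]

```text
t: 2.57
eef_pos: [0.4689, 0.2608, 0.2252]
tcp_rot: [0.518, 0.481, -0.518, 0.481]
contact_force: [-0.2, -0.5, 0.1]
width: 1.003
```

Emit:
carry_out:
  increments:
    - [[1,0,0,0,0.0193,0,0],[1,0,0,0,0.0193,0,0],[1,0,0,0,0.0193,0,0],[1,0,0,0,0.0193,0,0],[1,0,0,0,0.0193,0,0],[1,0,0,0,0.0193,0,0],[1,0,0,0,0.0193,0,0],[1,0,0,0,0.0193,0,0],[1,0,0,0,0.0193,0,0],[1,0,0,0,0,0,0]]

```text
t: 3.4
eef_pos: [0.4689, 0.2608, 0.2252]
tcp_rot: [0.693, 0.142, -0.693, 0.142]
contact_force: [0.5, 0.1, 0.0]
width: 1.0
```

```bash
python3 -c "
from h import *
plan(.469,.261,.225,-2.726,.037)
M=imaging.camera_model('wrist');snap('wrist','w1');json.dump(dict(vfov=M['vfov'],cx=M['cx'],cy=M['cy'],T=np.array(M['T']).tolist()),open('w1.json','w'))"
```

```text
t 3.40 pos [0.4689 0.2608 0.2252] yaw -2.7365 tilt 0.0002 F [0.47 0.07 0.05] w 1.000 q [0.38 0.35 1.76 0.   1.03 1.55]
shift rows 1 [ 0.0014 -0.001  -0.0011]  total/.15 [ 0.0014 -0.001  -0.0011]
turn rows 1 x-turn -0.00168 total -0.0017
```

View pics/w1.png

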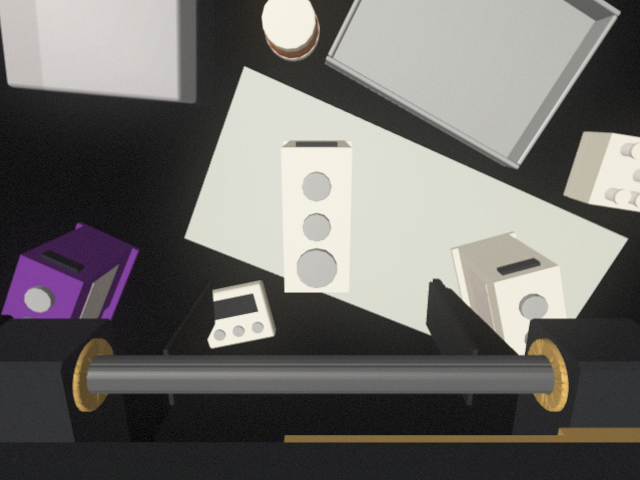

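```bash
python3 -c "
from h import *
M=json.load(open('w1.json'))
a=cv2.imread('pics/w1.png'); cv2.imwrite('pics/c4.png',cv2.resize(a[120:320,250:400],None,fx=3,fy=3))
P=np.array([at('',p,.096,M)[:2] for p in [(281.5,148),(352,148),(349.5,292),(284.5,292)]]);d=(P[2]+P[3]-P[0]-P[1])/2
print(P.round(4),P.mean(0),np.arctan2(d[1],d[0]),np.linalg.norm(d),np.linalg.norm(P[1]-P[0]),np.linalg.norm(P[2]-P[3]))"
```

```text
[[0.5123 0.308 ]
 [0.5318 0.2626]
 [0.4316 0.2191]
 [0.4118 0.2653]] [0.47186866 0.26374154] -2.7361255312340216 0.1092065649691784 0.049401432028953605 0.050322279765350184
```

View pics/c4.png

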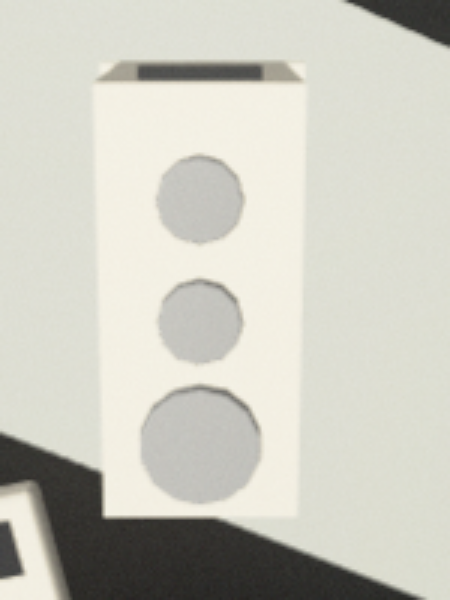

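```bash
python3 -c "
from h import *
plan(.4757,.2653,.044,-2.736,.032)"
```

```text
t 3.45 pos [0.4689 0.2608 0.2252] yaw -2.7288 tilt 0.0003 F [-0.12 -0.13 -0.19] w 0.999 q [0.38 0.35 1.76 0.   1.03 1.54]
shift rows 6 [ 0.2014 -0.0015 -0.0088]  total/.15 [ 1.2081 -0.0092 -0.053 ]
turn rows 1 x-turn 0.00114 total 0.0011
```

Emit:
carry_out:
  increments:
    - [[1,0.2,-0.0015,-0.009,0.001,0,0],[1,0.2,-0.0015,-0.009,0,0,0],[1,0.2,-0.0015,-0.009,0,0,0],[1,0.2,-0.0015,-0.009,0,0,0],[1,0.2,-0.0015,-0.009,0,0,0],[1,0.2,-0.0015,-0.009,0,0,0],[-0.5,0.008,0,0,0,0,0],[-0.5,0,0,0,0,0,0],[-0.5,0,0,0,0,0,0],[-0.5,0,0,0,0,0,0]]
  force: 40

```text
t: 4.28
eef_pos: [0.4766, 0.2656, 0.0458]
tcp_rot: [0.694, 0.143, -0.692, 0.142]
contact_force: [0.4, -0.1, 0.2]
width: 0.777
```

Emit:
carry_out:
  increments:
    - [[-0.5,0,0,0,0,0,0],[-0.5,0,0,0,0,0,0],[-0.5,0,0,0,0,0,0]]

```text
t: 4.53
eef_pos: [0.4761, 0.2654, 0.0449]
tcp_rot: [0.693, 0.142, -0.692, 0.142]
contact_force: [-1.3, -0.5, -0.3]
width: 0.563
```

Emit:
carry_out:
  increments:
    - [[-0.5,0,0,0,0,0,0],[-0.5,0,0,0,0,0,0],[-0.5,0,0,0,0,0,0],[-0.5,0,0,0,0,0,0]]

```text
t: 4.87
eef_pos: [0.476, 0.2655, 0.0447]
tcp_rot: [0.693, 0.142, -0.692, 0.142]
contact_force: [-2.1, 1.6, 7.8]
width: 0.525
```

Emit:
carry_out:
  increments:
    - [[-0.5,-0.03,0,0,0,0,0],[-0.5,-0.1,0,0,0,0,0],[-0.5,-0.15,0,0,0,0,0],[-0.5,-0.1,0,0,0,0,0],[-0.5,0,0,0,0,0,0],[-0.5,0,0,0,0,0,0],[-0.5,0,0,0,0,0,0],[-0.5,0,0,0,0,0,0]]

```text
t: 5.53
eef_pos: [0.4752, 0.265, 0.0997]
tcp_rot: [-0.692, -0.142, 0.693, -0.142]
contact_force: [0.1, -0.6, -6.2]
width: 0.522
```

Emit:
carry_out:
  increments:
    - [[-0.5,-0.1,0,0,0,0,0],[-0.5,-0.1,0,0,0,0,0],[-0.5,0,0,0,0,0,0],[-0.5,0,0,0,0,0,0]]

```text
t: 5.87
eef_pos: [0.4758, 0.2652, 0.1304]
tcp_rot: [0.693, 0.142, -0.693, 0.142]
contact_force: [-0.1, -0.2, -6.0]
width: 0.525
```

```bash
python3 -c "
from h import *
plan(); print(arm.read_state()['torque'])"
```

```text
t 5.87 pos [0.4758 0.2652 0.1304] yaw -2.7371 tilt 0.0001 F [-0.12 -0.18 -6.  ] w 0.525 q [0.39 0.48 1.85 0.   0.81 1.55]
shift rows 1 [0. 0. 0.]  total/.15 [0. 0. 0.]
[-0.05053468  0.22495031 -0.02626917]
```

```bash
python3 -c "
from h import *
plan(.544,-.262,.30,-2.38,.036)"
```

```text
t 5.87 pos [0.4758 0.2652 0.1304] yaw -2.7371 tilt 0.0001 F [-0.12 -0.18 -6.  ] w 0.525 q [0.39 0.48 1.85 0.   0.81 1.55]
shift rows 16 [-0.0707  0.2131  0.0603]  total/.15 [-1.1309  3.41    0.9648]
turn rows 3 x-turn -0.01895 total -0.0568
```

Emit:
carry_out:
  increments:
    - [[-0.5,-0.113,0.1,0.028,0,0,0],[-0.5,-0.113,0.2,0.057,0,0,0],[-0.5,-0.113,0.2,0.057,0,0,0],[-0.5,-0.113,0.2,0.057,0,0,0],[-0.5,-0.113,0.2,0.057,0,0,0],[-0.5,-0.113,0.2,0.057,0,0,0],[-0.5,-0.113,0.2,0.057,0,0,0],[-0.5,-0.113,0.2,0.057,0,0,0],[-0.5,-0.113,0.2,0.057,0,0,0],[-0.5,-0.113,0.2,0.057,0,0,0]]

```text
t: 6.7
eef_pos: [0.513, -0.0302, 0.2997]
tcp_rot: [-0.692, -0.142, 0.693, -0.142]
contact_force: [0.8, 0.1, -6.3]
width: 0.523
```

Emit:
carry_out:
  increments:
    - [[-0.5,0,0.2,0.057,0,0,0],[-0.5,0,0.2,0.057,0,0,0],[-0.5,0,0.2,0.057,0,0,0],[-0.5,0,0.2,0.057,0,0,0],[-0.5,0,0.2,0.057,0,0,0],[-0.5,0,0.2,0.057,0,0,0],[-0.5,0,0.2,0.057,0,0,0],[-0.5,0,0.1,0.028,-0.019,0,0],[-0.5,0,0,0,-0.019,0,0],[-0.5,0,0,0,-0.019,0,0]]

```text
t: 7.53
eef_pos: [0.5427, -0.2619, 0.2978]
tcp_rot: [-0.655, -0.265, 0.656, -0.263]
contact_force: [0.5, 1.7, -5.0]
width: 0.528
```

Emit:
carry_out:
  increments:
    - [[-0.5,0,0,0,0,0,0],[-0.5,0,0,0,0,0,0]]

```text
t: 7.7
eef_pos: [0.5428, -0.2607, 0.2989]
tcp_rot: [-0.656, -0.263, 0.657, -0.261]
contact_force: [0.4, 0.8, -5.0]
width: 0.525
```

```bash
python3 -c "
from h import *
plan(.544,-.262,.30,-2.38,.036)
M=imaging.camera_model('wrist');snap('wrist','w2');json.dump(dict(vfov=M['vfov'],cx=M['cx'],cy=M['cy'],T=np.array(M['T']).tolist()),open('w2.json','w'))"
```

```text
t 7.70 pos [ 0.5428 -0.2607  0.2989] yaw -2.3828 tilt 0.0022 F [ 0.42  0.83 -4.99] w 0.525 q [-0.56  0.39  1.5   0.    1.26  0.25]
shift rows 1 [-0.0076  0.0116  0.0004]  total/.15 [-0.0076  0.0116  0.0004]
turn rows 1 x-turn -0.00045 total -0.0005
```

View pics/w2.png

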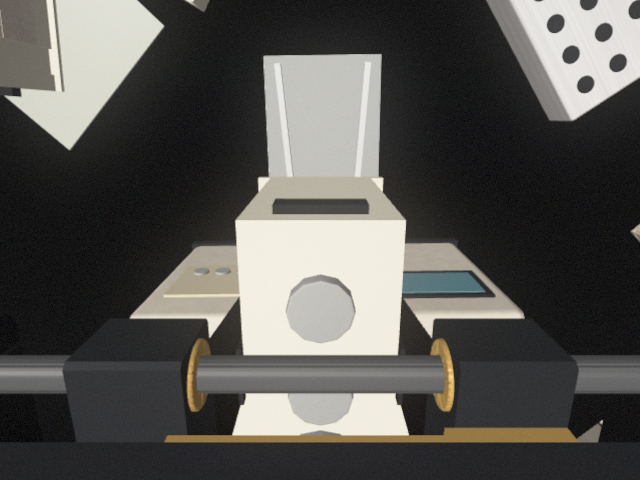

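```bash
python3 -c "
from h import *
a=cv2.imread('pics/w2.png'); cv2.imwrite('pics/c5.png',cv2.resize(a[40:190,250:400],None,fx=4,fy=4,interpolation=cv2.INTER_CUBIC))"
```

```text
(no output)
```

View pics/c5.png

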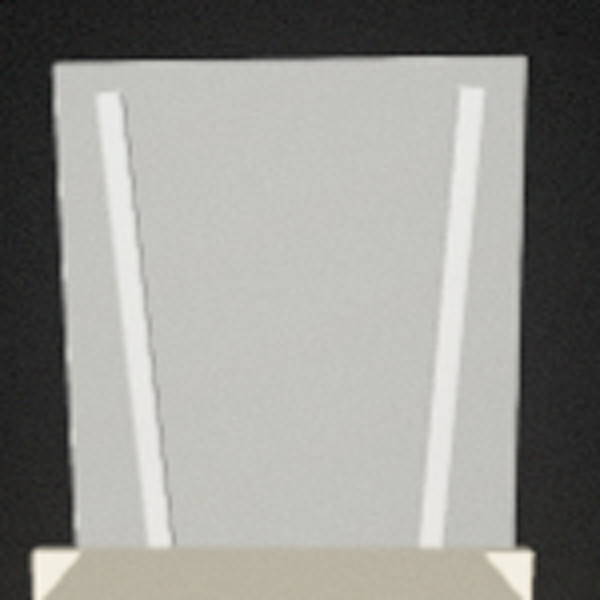

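```bash
python3 -c "
from h import *
M=json.load(open('w2.json'))
f=lambda p:(p[0]/4+250-.375,p[1]/4+40-.375)
g=lambda p,z:at('',f(p),z,M)[:2]
y=lambda d:np.arctan2(d[1],d[0])
# deck at z .012
tl,tr,bl,br=[g(p,.012) for p in [(54,63),(527,57),(77,545),(515,545)]]
print('deck outer mid',(tl+tr)/2,'W',np.linalg.norm(tl-tr),np.linalg.norm(bl-br))
m=(bl+br)/2-(tl+tr)/2; e=tl-tr
print('yaw left',y(bl-tl),'right',y(br-tr),'outer edge->',y(e)-np.pi/2,y(e)+np.pi/2)
tl2,tr2,bl2,br2=[g(p,.0185) for p in [(120,93),(460,88),(172,545),(421,547)]]
print('fence outer mid',(tl2+tr2)/2,np.linalg.norm(tl2-tr2),np.linalg.norm(bl2-br2),'yawmid',y((bl2+br2)/2-(tl2+tr2)/2), y(bl2-tl2),y(br2-tr2))
P0=(tl+tr)/2
for yaw in (-2.37,-2.38,-2.39,-2.40):
  u=np.array([np.cos(yaw),np.sin(yaw)]);n=np.array([-u[1],u[0]])
  print(yaw,'stop from deck',P0+.178*u,'lat dev: bot',((bl+br)/2-P0)@n,'fence',((tl2+tr2)/2-P0)@n,((bl2+br2)/2-P0)@n,'fence x',((tl2+tr2)/2-P0)@u)
# same top view
f5=lambda p:(p[0]/5+390-.4,p[1]/5+140-.4)
D=[at('top',f5(p),.012)[:2] for p in [(210,72),(37,255),(333,530),(503,350)]]
print('top: outer mid',(D[0]+D[1])/2,'yaw',y(D[2]-D[1]),y(D[3]-D[0]),y(D[1]-D[0])+np.pi/2)
"
```

```text
deck outer mid [ 0.6453225  -0.16656341] W 0.1192432236060829 0.119417635887424
yaw left -2.368682490067454 right -2.367341118532315 outer edge-> 0.7710626617356553 3.9126553153254484
fence outer mid [ 0.63953361 -0.17190786] 0.08489746089597972 0.06693543223944837 yawmid -2.3649939951931436 -2.2854990774714956 -2.443554594406555
-2.37 stop from deck [ 0.51773191 -0.29067885] lat dev: bot 0.0002430618919183238 fence -0.00020555640704588568 0.0003628043650582947 fence x 0.00787604615810743
-2.38 stop from deck [ 0.51649716 -0.28939676] lat dev: bot 0.0014633124680256814 fence -0.00012678698039790494 0.001576874990531792 fence x 0.007877707888892426
-2.39 stop from deck [ 0.51527529 -0.28810238] lat dev: bot 0.0026834167141057074 fence -4.800487515753632e-05 0.0027907879298203465 fence x 0.007878581855453272
-2.4 stop from deck [ 0.51406642 -0.28679586] lat dev: bot 0.003903252620750454 fence 3.078203053034056e-05 0.00400442179264152 fence x 0.007878667970394033
top: outer mid [ 0.64257018 -0.16599128] yaw -2.355627867436971 -2.3697907922149706 3.923281855614505
```

```bash
cat >> h.py <<'E'
P0=np.array([.6453,-.1666]);LY=-2.368;U=np.array([np.cos(LY),np.sin(LY)]);V=np.array([-U[1],U[0]])
def lane(d,z,**k):
    p=P0+d*U; plan(p[0],p[1],z,LY,**k)
    q=arm.read_state()['eef_pos'][:2]-P0; print('lane x',(q@U).round(4),'y',(q@V).round(4))
E
python3 -c "
from h import *
lane(.056,.085,step=.034)"
```

```text
t 7.75 pos [ 0.5429 -0.2605  0.2992] yaw -2.3830 tilt 0.0017 F [ 0.41 -0.32 -5.53] w 0.522 q [-0.56  0.39  1.5   0.    1.26  0.26]
shift rows 7 [ 0.204   0.0033 -0.079 ]  total/.15 [ 1.4281  0.0228 -0.5532]
turn rows 1 x-turn -0.00239 total -0.0024
lane x 0.1389 y -0.0043
```

Emit:
carry_out:
  increments:
    - [[-0.5,0,0.006,-0.138,-0.0024,0,0],[-0.5,0,0.006,-0.138,0,0,0],[-0.5,0,0.006,-0.138,0,0,0],[-0.5,0.2,0.006,-0.138,0,0,0],[-0.5,0.2,0,0,0,0,0],[-0.5,0.2,0,0,0,0,0],[-0.5,0.2,0,0,0,0,0],[-0.5,0.2,0,0,0,0,0],[-0.5,0.2,0,0,0,0,0],[-0.5,0.2,0,0,0,0,0]]

```text
t: 8.58
eef_pos: [0.6047, -0.205, 0.0888]
tcp_rot: [0.655, 0.267, -0.655, 0.267]
contact_force: [-0.1, 0.2, -5.8]
width: 0.524
```

Emit:
carry_out:
  increments:
    - [[-0.5,0,0,0,0,0,0],[-0.5,0,0,0,0,0,0],[-0.5,0,0,0,0,0,0]]

```text
t: 8.83
eef_pos: [0.6056, -0.2056, 0.092]
tcp_rot: [0.655, 0.267, -0.654, 0.268]
contact_force: [0.9, -0.6, -4.9]
width: 0.526
```

```bash
python3 -c "
from h import *
lane(.056,.060)
snap('scene','s2');a=cv2.imread('pics/s2.png');cv2.imwrite('pics/c6.png',cv2.resize(a[90:240,140:310],None,fx=4,fy=4))
M=imaging.camera_model('wrist');snap('wrist','w3')"
```

```text
t 8.83 pos [ 0.6056 -0.2056  0.092 ] yaw -2.3650 tilt 0.0019 F [ 0.88 -0.64 -4.92] w 0.526 q [-0.43  0.65  1.64  0.    0.86  0.36]
shift rows 1 [ 0.2131 -0.0016  0.0026]  total/.15 [ 0.2131 -0.0016  0.0026]
turn rows 1 x-turn 0.00047 total 0.0005
lane x 0.0556 y 0.0002
```

View pics/c6.png

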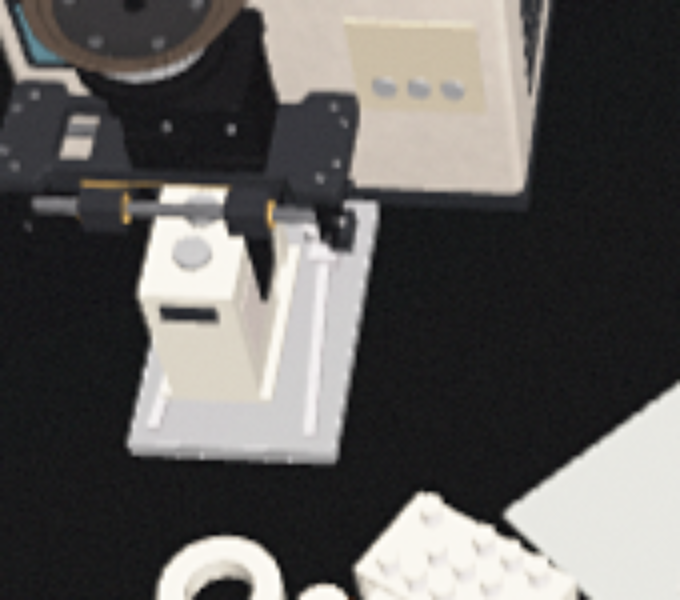

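View pics/w3.png

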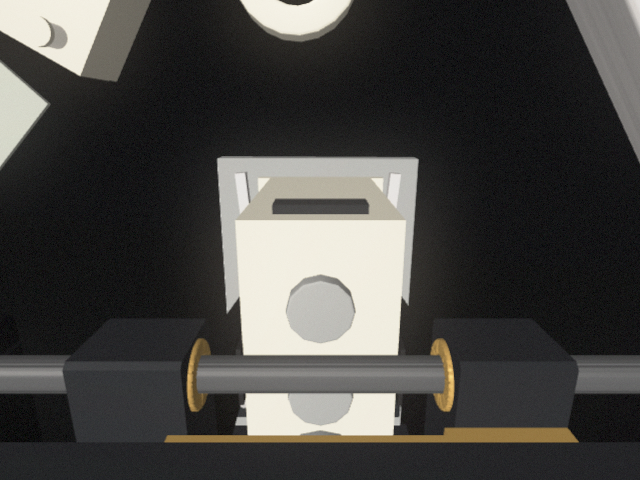

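Emit:
carry_out:
  increments:
    - [[-0.5,0.08,-0.008,0,0,0,0],[-0.5,0.07,0,0,0,0,0],[-0.5,0.05,0,0,0,0,0],[-0.5,0.02,0,0,0,0,0],[-0.5,0,0,0,0,0,0],[-0.5,0,0,0,0,0,0]]

```text
t: 9.43
eef_pos: [0.6041, -0.2047, 0.0576]
tcp_rot: [0.654, 0.268, -0.654, 0.268]
contact_force: [0.2, -0.1, -5.9]
width: 0.524
```

Emit:
carry_out:
  increments:
    - [[-0.5,0.01,0,0,0,0,0],[-0.5,0,0,0,0,0,0]]

```text
t: 9.6
eef_pos: [0.6041, -0.2046, 0.0561]
tcp_rot: [0.654, 0.268, -0.654, 0.268]
contact_force: [-0.1, -0.4, -5.7]
width: 0.524
```

```bash
python3 -c "
from h import *
lane(.056,.0537)
snap('wrist','w4')"
```

```text
t 9.60 pos [ 0.6041 -0.2046  0.0561] yaw -2.3639 tilt 0.0005 F [-0.09 -0.38 -5.65] w 0.524 q [-0.43  0.69  1.66  0.    0.79  0.36]
shift rows 1 [ 0.0161  0.0106 -0.0004]  total/.15 [ 0.0161  0.0106 -0.0004]
turn rows 1 x-turn 0.00065 total 0.0006
lane x 0.0561 y -0.0016
```

View pics/w4.png

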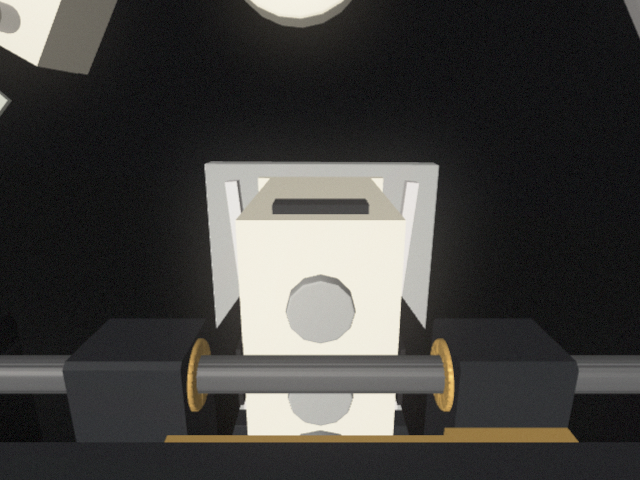

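Emit:
carry_out:
  increments:
    - [[-0.5,0.01,0.005,0,0.0006,0,0],[-0.5,0.004,0,0,0,0,0],[-0.5,0,0,0,0,0,0]]

```text
t: 9.9
eef_pos: [0.6045, -0.2052, 0.0538]
tcp_rot: [0.655, 0.267, -0.655, 0.267]
contact_force: [0.3, 0.2, -5.1]
width: 0.522
```

Emit:
carry_out:
  increments:
    - [[-0.5,0.004,0,0,0,0,0],[-0.5,0,0,0,0,0,0]]

```text
t: 10.07
eef_pos: [0.6045, -0.2052, 0.0538]
tcp_rot: [0.655, 0.267, -0.655, 0.267]
contact_force: [-1.7, -0.6, 2.7]
width: 0.526
```

Emit:
carry_out:
  increments:
    - [[-0.5,-0.002,0,0.03,0,0,0],[-0.5,0,0,0.03,0,0,0],[-0.5,0,0,0.03,0,0,0],[-0.5,0,0,0,0,0,0]]

```text
t: 10.4
eef_pos: [0.5944, -0.2153, 0.0538]
tcp_rot: [0.655, 0.267, -0.655, 0.267]
contact_force: [-2.1, -1.6, 2.2]
width: 0.524
```

```bash
cat >> h.py <<'E'
def st():
    s=arm.read_state(); q=s['eef_pos'][:2]-P0; F=s['contact_force']; r=R.from_quat(s['tcp_rot']).as_matrix()
    print('t %.2f lane x %.2f mm y %.2f z %.2f yaw %.4f | F along %.2f lat %.2f z %.2f'%(s['t'],q@U*1e3,q@V*1e3,s['eef_pos'][2]*1e3,np.arctan2(r[1,2],r[0,2]),F[:2]@U,F[:2]@V,F[2]),'T',s['torque'].round(2),'w %.3f'%s['width'])
E
python3 -c "
from h import *
st()"
```

```text
t 10.40 lane x 70.45 mm y -0.72 z 53.80 yaw -2.3682 | F along 2.63 lat -0.37 z 2.23 T [-0.19  0.35  0.04] w 0.524
```

Emit:
carry_out:
  increments:
    - [[-0.5,0,0,0.02,0,0,0],[-0.5,0,0,0.02,0,0,0],[-0.5,0,0,0.015,0,0,0],[-0.5,0,0,0,0,0,0]]

```text
t: 10.73
eef_pos: [0.5888, -0.2207, 0.0538]
tcp_rot: [0.655, 0.267, -0.655, 0.267]
contact_force: [0.5, -1.0, 4.5]
width: 0.529
```

```bash
python3 -c "
from h import *
st()"
```

```text
t 10.73 lane x 78.25 mm y -0.77 z 53.76 yaw -2.3679 | F along 0.39 lat 1.07 z 4.52 T [ 0.18 -0.03 -0.  ] w 0.529
```

Emit:
carry_out:
  increments:
    - [[-0.5,0,0,0.02,0,0,0],[-0.5,0,0,0.02,0,0,0],[-0.5,0,0,0.01,0,0,0],[-0.5,0,0,0,0,0,0]]

```text
t: 11.07
eef_pos: [0.5836, -0.2257, 0.0537]
tcp_rot: [0.655, 0.267, -0.655, 0.267]
contact_force: [2.4, 3.0, 4.2]
width: 0.526
```

```bash
python3 -c "
from h import *
st()"
```

```text
t 11.07 lane x 85.41 mm y -0.85 z 53.75 yaw -2.3678 | F along -3.87 lat -0.46 z 4.19 T [ 0.75 -0.34 -0.11] w 0.526
```

Emit:
carry_out:
  increments:
    - [[-0.5,0,0,0.015,0,0,0],[-0.5,0,0,0.015,0,0,0],[-0.5,0,0,0,0,0,0]]

```text
t: 11.32
eef_pos: [0.5804, -0.2288, 0.0537]
tcp_rot: [0.655, 0.267, -0.655, 0.267]
contact_force: [2.7, 1.8, 4.4]
width: 0.525
```

```bash
python3 -c "
from h import *
st()"
```

```text
t 11.32 lane x 89.90 mm y -0.86 z 53.74 yaw -2.3677 | F along -3.19 lat 0.65 z 4.37 T [ 0.74 -0.39 -0.09] w 0.525
```

Emit:
carry_out:
  increments:
    - [[-0.5,0,0,0.015,0,0,0],[-0.5,0,0,0.015,0,0,0],[-0.5,0,0,0,0,0,0]]

```text
t: 11.57
eef_pos: [0.5771, -0.232, 0.0537]
tcp_rot: [0.655, 0.267, -0.655, 0.267]
contact_force: [2.2, 2.1, 5.6]
width: 0.524
```

```bash
python3 -c "
from h import *
st()"
```

```text
t 11.57 lane x 94.51 mm y -0.89 z 53.74 yaw -2.3678 | F along -2.98 lat 0.04 z 5.57 T [ 0.71 -0.34 -0.05] w 0.524
```

Emit:
carry_out:
  increments:
    - [[-0.5,0,0,0.02,0,0,0],[-0.5,0,0,0.02,0,0,0],[-0.5,0,0,0.015,0,0,0],[-0.5,0,0,0,0,0,0]]

```text
t: 11.9
eef_pos: [0.5711, -0.2378, 0.0538]
tcp_rot: [0.655, 0.267, -0.655, 0.267]
contact_force: [1.3, 2.3, 4.6]
width: 0.523
```

```bash
python3 -c "
from h import *
st()
snap('wrist','w5')
snap('scene','s5');a=cv2.imread('pics/s5.png');cv2.imwrite('pics/c7.png',cv2.resize(a[90:240,140:310],None,fx=4,fy=4))"
```

```text
t 11.90 lane x 102.82 mm y -0.89 z 53.75 yaw -2.3678 | F along -2.49 lat -0.74 z 4.58 T [ 0.65 -0.3  -0.05] w 0.523
```

View pics/w5.png

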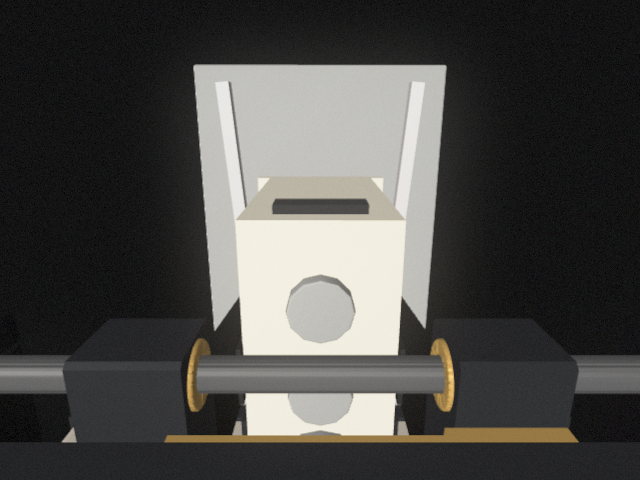

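View pics/c7.png

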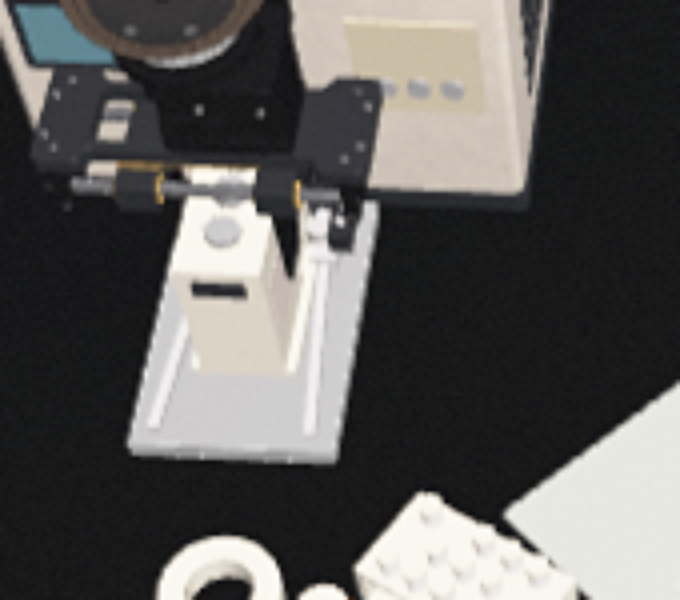

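Emit:
carry_out:
  increments:
    - [[-0.5,0,0,0.013,0,0,0],[-0.5,0,0,0.013,0,0,0],[-0.5,0,0,0.007,0,0,0],[-0.5,0,0,0,0,0,0]]

```text
t: 12.33
eef_pos: [0.5676, -0.2412, 0.0537]
tcp_rot: [0.655, 0.267, -0.655, 0.267]
contact_force: [1.4, 1.4, 5.4]
width: 0.526
```

```bash
python3 -c "
from h import *
st()"
```

```text
t 12.33 lane x 107.76 mm y -0.91 z 53.73 yaw -2.3678 | F along -1.97 lat -0.01 z 5.35 T [ 0.77 -0.34 -0.08] w 0.526
```

Emit:
carry_out:
  increments:
    - [[-0.5,0,0,0.007,0,0,0],[-0.5,0,0,0.007,0,0,0],[-0.5,0,0,0,0,0,0]]

```text
t: 12.58
eef_pos: [0.566, -0.2428, 0.0538]
tcp_rot: [0.655, 0.267, -0.655, 0.267]
contact_force: [0.2, 2.2, 4.8]
width: 0.526
```

```bash
python3 -c "
from h import *
st()"
```

```text
t 12.58 lane x 109.95 mm y -0.90 z 53.75 yaw -2.3677 | F along -1.72 lat -1.42 z 4.84 T [ 0.65 -0.39 -0.04] w 0.526
```

Emit:
carry_out:
  increments:
    - [[-0.5,0,0,0.006,0,0,0],[-0.5,0,0,0.006,0,0,0]]

```text
t: 12.75
eef_pos: [0.5649, -0.2438, 0.0537]
tcp_rot: [0.655, 0.267, -0.655, 0.267]
contact_force: [3.2, 3.9, 6.1]
width: 0.524
```

Emit:
carry_out:
  increments:
    - [[-0.5,0,0,0.006,0,0,0],[-0.5,0,0,0,0,0,0]]

```text
t: 12.92
eef_pos: [0.5643, -0.2445, 0.0537]
tcp_rot: [0.655, 0.267, -0.655, 0.267]
contact_force: [3.6, 3.2, 4.7]
width: 0.522
```

```bash
python3 -c "
from h import *
st()"
```

```text
t 12.92 lane x 112.36 mm y -0.88 z 53.73 yaw -2.3677 | F along -4.78 lat 0.24 z 4.66 T [ 0.83 -0.44 -0.03] w 0.522
```

Emit:
carry_out:
  increments:
    - [[-0.5,0,0,0.004,0,0,0],[-0.5,0,0,0,0,0,0]]

```text
t: 13.08
eef_pos: [0.5643, -0.2445, 0.0537]
tcp_rot: [0.655, 0.267, -0.654, 0.267]
contact_force: [6.3, 6.7, 4.4]
width: 0.523
```

Emit:
carry_out:
  increments:
    - [[-0.5,0,0,0.004,0,0,0],[-0.5,0,0,0,0,0,0]]

```text
t: 13.25
eef_pos: [0.5643, -0.2445, 0.0538]
tcp_rot: [0.656, 0.267, -0.654, 0.267]
contact_force: [8.7, 9.6, 4.4]
width: 0.526
```

```bash
python3 -c "
from h import *
st()"
```

```text
t 13.25 lane x 112.41 mm y -0.88 z 53.80 yaw -2.3678 | F along -12.97 lat -0.82 z 4.41 T [ 1.74 -1.18 -0.08] w 0.526
```

Emit:
carry_out:
  increments:
    - [[-0.5,0,0,0.004,0,0,0],[-0.5,0,0,0,0,0,0]]

```text
t: 13.42
eef_pos: [0.5642, -0.2446, 0.0538]
tcp_rot: [0.656, 0.267, -0.654, 0.267]
contact_force: [10.4, 13.9, 4.6]
width: 0.528
```

```bash
python3 -c "
from h import *
st()"
```

```text
t 13.42 lane x 112.50 mm y -0.90 z 53.83 yaw -2.3678 | F along -17.19 lat -2.67 z 4.60 T [ 2.34 -1.67 -0.07] w 0.528
```

Emit:
carry_out:
  increments:
    - [[-0.5,0,0,0.003,0,0,0],[-0.5,0,0,0,0,0,0],[-0.5,0,0,0,0,0,0],[-0.5,0,0,0,0,0,0]]

```text
t: 13.75
eef_pos: [0.5641, -0.2446, 0.0539]
tcp_rot: [0.656, 0.267, -0.654, 0.267]
contact_force: [14.0, 13.1, 4.4]
width: 0.522
```

```bash
python3 -c "
from h import *
st()"
```

```text
t 13.75 lane x 112.57 mm y -0.90 z 53.89 yaw -2.3678 | F along -19.16 lat 0.39 z 4.40 T [ 2.69 -1.95 -0.11] w 0.522
```

Emit:
carry_out:
  increments:
    - [[-0.5,0,0,-0.006,0,0,0],[-0.5,-0.002,0,-0.006,0,0,0],[-0.5,-0.002,0,-0.003,0,0,0],[-0.5,0,0,0,0,0,0]]

```text
t: 14.08
eef_pos: [0.5643, -0.2444, 0.0538]
tcp_rot: [0.655, 0.267, -0.655, 0.267]
contact_force: [5.9, 2.9, -2.0]
width: 0.527
```

```bash
python3 -c "
from h import *
st()"
```

```text
t 14.08 lane x 112.34 mm y -0.94 z 53.77 yaw -2.3676 | F along -6.25 lat 2.04 z -2.04 T [ 0.53 -1.05 -0.  ] w 0.527
```

Emit:
carry_out:
  increments:
    - [[0.6,0,0,0,0,0,0],[0.6,0,0,0,0,0,0],[0.6,0,0,0,0,0,0],[0.6,0,0,0,0,0,0],[0.6,-0.1,0,0,0,0,0],[0.6,-0.2,0,0,0,0,0],[0.6,-0.2,0,0,0,0,0],[0.6,-0.2,0,0,0,0,0],[0.6,-0.2,0,0,0,0,0],[0.6,0,0,0,0,0,0]]

```text
t: 14.92
eef_pos: [0.5658, -0.2455, 0.1949]
tcp_rot: [0.657, 0.265, -0.653, 0.269]
contact_force: [-0.4, -0.1, 1.0]
width: 0.802
```

```bash
python3 -c "
from h import *
plan(.468,.078,.225,-2.44)
M=imaging.camera_model('wrist');snap('wrist','w6');json.dump(dict(vfov=M['vfov'],cx=M['cx'],cy=M['cy'],T=np.array(M['T']).tolist()),open('w6.json','w'))"
```

```text
t 14.92 pos [ 0.5658 -0.2455  0.1949] yaw -2.3677 tilt 0.0082 F [-0.37 -0.11  0.96] w 0.802 q [-0.52  0.5   1.61 -0.    1.03  0.28]
shift rows 10 [-0.0214 -0.1996 -0.1042]  total/.15 [-0.2139 -1.9963 -1.0417]
turn rows 1 x-turn 0.01151 total 0.0115
```

View pics/w6.png

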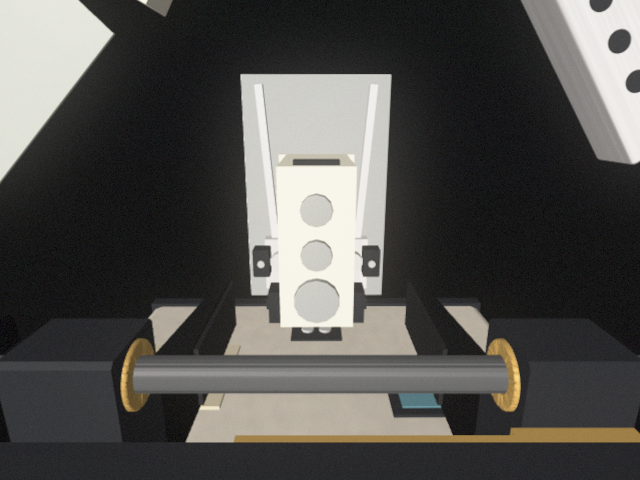

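```bash
python3 -c "
from h import *
M=json.load(open('w6.json'))
Pd=[at('',p,.012,M)[:2] for p in [(241,74),(391,74)]]; o=(Pd[0]+Pd[1])/2
for p in [(278,326),(354,326),(355.5,165),(277.5,165)]:
  q=at('',p,.105,M)[:2]-o; print((q@U*1e3-178).round(1),(q@V*1e3).round(1))
for p in [(261,264),(371,264)]:
  q=at('',p,.045,M)[:2]-o; print('hous',(q@U*1e3-178).round(1),(q@V*1e3).round(1))
"
```

```text
-7.2 -26.4
-7.0 26.0
-117.0 24.3
-116.9 -23.7
hous -31.0 -44.8
hous -30.9 44.4
```

```bash
python3 -c "
from h import *
plan(.457,.068,.225,-2.44)"
```

```text
t 14.97 pos [ 0.565  -0.2451  0.1922] yaw -2.3676 tilt 0.0053 F [ 0.51  0.79 -1.01] w 0.802 q [-0.52  0.5   1.61 -0.    1.03  0.28]
shift rows 10 [-0.0228 -0.1995 -0.0944]  total/.15 [-0.228  -1.9949 -0.9441]
turn rows 1 x-turn 0.01151 total 0.0115
```

Emit:
carry_out:
  increments:
    - [[1,-0.023,-0.2,-0.094,0,0,0],[1,-0.023,-0.2,-0.094,0,0,0],[1,-0.023,-0.2,-0.094,0,0,0],[1,-0.023,-0.2,-0.094,0,0,0],[1,-0.023,-0.2,-0.094,0,0,0],[1,-0.023,-0.2,-0.094,0,0,0],[1,-0.023,-0.2,-0.094,0,0,0],[1,-0.023,-0.2,-0.094,0,0,0],[1,-0.023,-0.2,-0.094,0,0,0],[1,-0.023,-0.2,-0.094,0,0,0]]

```text
t: 15.8
eef_pos: [0.4541, 0.0698, 0.2229]
tcp_rot: [-0.654, -0.267, 0.655, -0.267]
contact_force: [0.3, 0.1, 0.4]
width: 0.997
```

Emit:
carry_out:
  increments:
    - [[1,0,0,0,0.0115,0,0],[1,0,0,0,0,0,0],[1,0,0,0,0,0,0]]

```text
t: 16.05
eef_pos: [0.4551, 0.0686, 0.223]
tcp_rot: [-0.663, -0.244, 0.664, -0.244]
contact_force: [0.5, 0.4, 0.5]
width: 0.994
```

```bash
python3 -c "
from h import *
plan(.457,.068,.225,-2.44)
M=imaging.camera_model('wrist');snap('wrist','w7');json.dump(dict(vfov=M['vfov'],cx=M['cx'],cy=M['cy'],T=np.array(M['T']).tolist()),open('w7.json','w'))"
```

```text
t 16.05 pos [0.4551 0.0686 0.223 ] yaw -2.4375 tilt 0.0011 F [0.47 0.42 0.46] w 0.994 q [ 0.01  0.25  1.93 -0.    0.96  0.87]
shift rows 1 [-0.0134  0.0112 -0.0069]  total/.15 [-0.0134  0.0112 -0.0069]
turn rows 1 x-turn 0.00039 total 0.0004
```

View pics/w7.png

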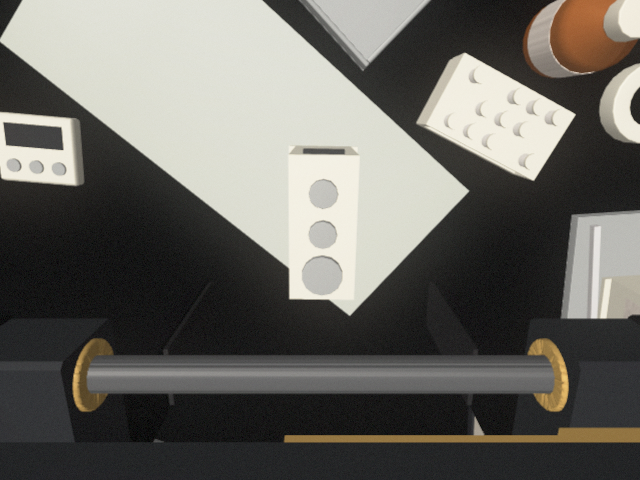

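```bash
python3 -c "
from h import *
M=json.load(open('w7.json'))
P=np.array([at('',p,.096,M)[:2] for p in [(288.5,154),(359,154),(355.5,299.5),(289.5,299.5)]]);d=(P[2]+P[3]-P[0]-P[1])/2
c=P.mean(0);yaw=np.arctan2(d[1],d[0]);print(c,yaw,np.linalg.norm(d),np.linalg.norm(P[1]-P[0]),np.linalg.norm(P[2]-P[3]))
t=c-.004*np.array([np.cos(yaw),np.sin(yaw)]);print(t);plan(t[0],t[1],.0455,yaw,.032)"
```

```text
[0.45620659 0.06558738] -2.4429762949214826 0.11059632061853548 0.04922002334841819 0.051005065166362225
[0.45926952 0.06816002]
t 16.10 pos [0.4553 0.0682 0.223 ] yaw -2.4382 tilt 0.0010 F [ 0.28 -0.54  0.6 ] w 0.999 q [ 0.01  0.25  1.93 -0.    0.96  0.87]
shift rows 6 [ 0.1972  0.003  -0.0035]  total/.15 [ 1.1834  0.0179 -0.0208]
turn rows 1 x-turn 0.00076 total 0.0008
```

Emit:
carry_out:
  increments:
    - [[0.6,0.197,0.003,-0.0035,0.001,0,0],[0.6,0.197,0.003,-0.0035,0,0,0],[0.6,0.197,0.003,-0.0035,0,0,0],[0.6,0.197,0.003,-0.0035,0,0,0],[0.6,0.197,0.003,-0.0035,0,0,0],[0.6,0.197,0.003,-0.0035,0,0,0],[-0.5,0,0,0,0,0,0],[-0.5,0,0,0,0,0,0],[-0.5,0,0,0,0,0,0],[-0.5,0,0,0,0,0,0]]
  force: 30

```text
t: 16.93
eef_pos: [0.4603, 0.0684, 0.0478]
tcp_rot: [0.666, 0.241, -0.664, 0.241]
contact_force: [0.4, 0.1, 0.1]
width: 0.573
```

Emit:
carry_out:
  increments:
    - [[-0.5,0,0,0,0,0,0],[-0.5,0,0,0,0,0,0],[-0.5,0,0,0,0,0,0],[-0.5,0,0,0,0,0,0],[-0.5,0,0,0,0,0,0]]

```text
t: 17.35
eef_pos: [0.4602, 0.0685, 0.0478]
tcp_rot: [0.666, 0.241, -0.664, 0.241]
contact_force: [-1.6, -2.4, 9.2]
width: 0.523
```

Emit:
carry_out:
  increments:
    - [[-0.5,-0.03,0,0,0,0,0],[-0.5,-0.1,0,0,0,0,0],[-0.5,-0.15,0,0,0,0,0],[-0.5,-0.15,0,0,0,0,0],[-0.5,-0.1,0,0,0,0,0],[-0.5,0,0,0,0,0,0],[-0.5,0,0,0,0,0,0],[-0.5,0,0,0,0,0,0]]

```text
t: 18.02
eef_pos: [0.4591, 0.0687, 0.1254]
tcp_rot: [-0.665, -0.241, 0.665, -0.241]
contact_force: [0.4, 0.4, -1.9]
width: 0.526
```

```bash
python3 -c "
from h import *
plan(.6446,.203,.14,-1.648)"
```

```text
t 18.02 pos [0.4591 0.0687 0.1254] yaw -2.4461 tilt 0.0004 F [ 0.42  0.38 -1.9 ] w 0.526 q [0.01 0.4  2.04 0.   0.71 0.88]
shift rows 7 [-0.014   0.015  -0.2176]  total/.15 [-0.0978  0.1048 -1.5233]
turn rows 7 x-turn -0.01815 total -0.127
```

Emit:
carry_out:
  increments:
    - [[-0.5,-0.1,0.013,-0.12,0,0,0],[-0.5,-0.1,0.013,-0.2,0,0,0],[-0.5,0,0.013,-0.2,0,0,0],[-0.5,0,0.013,-0.2,0,0,0],[-0.5,0,0.013,-0.2,0,0,0],[-0.5,0,0.013,-0.2,0,0,0],[-0.5,0,0.013,-0.2,0,0,0],[-0.5,0,0.013,-0.2,0,0,0],[-0.5,0,0,0,-0.018,0,0],[-0.5,0,0,0,-0.018,0,0]]

```text
t: 18.85
eef_pos: [0.6448, 0.2035, 0.153]
tcp_rot: [-0.631, -0.317, 0.633, -0.316]
contact_force: [-0.8, -0.6, -1.6]
width: 0.526
```

Emit:
carry_out:
  increments:
    - [[-0.5,0,0,0,-0.018,0,0],[-0.5,0,0,0,-0.018,0,0],[-0.5,0,0,0,-0.018,0,0],[-0.5,0,0,0,-0.018,0,0],[-0.5,0,0,0,-0.018,0,0],[-0.5,0,0,0,0,0,0],[-0.5,0,0,0,0,0,0]]

```text
t: 19.43
eef_pos: [0.6442, 0.2026, 0.1543]
tcp_rot: [-0.521, -0.478, 0.522, -0.477]
contact_force: [-0.0, 0.1, -1.4]
width: 0.523
```

```bash
python3 -c "
from h import *
plan(.646,.206,.065,-1.648)
snap('wrist','w8');snap('top','t8')
a=cv2.imread('pics/t8.png');cv2.imwrite('pics/c8.png',cv2.resize(a[120:290,180:380],None,fx=3.5,fy=3.5))"
```

```text
t 19.43 pos [0.6442 0.2026 0.1543] yaw -1.6580 tilt 0.0021 F [-0.03  0.1  -1.39] w 0.523 q [0.21 0.62 1.49 0.   1.04 0.29]
shift rows 3 [ 0.1985  0.0038 -0.0079]  total/.15 [ 0.5955  0.0113 -0.0238]
turn rows 1 x-turn -0.0016 total -0.0016
```

View pics/w8.png

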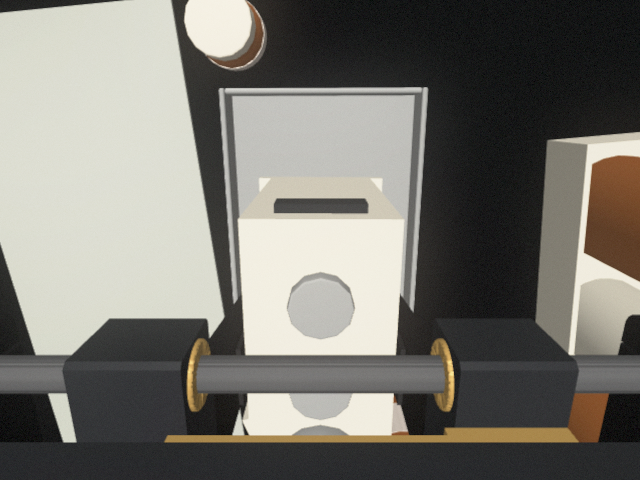

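View pics/c8.png

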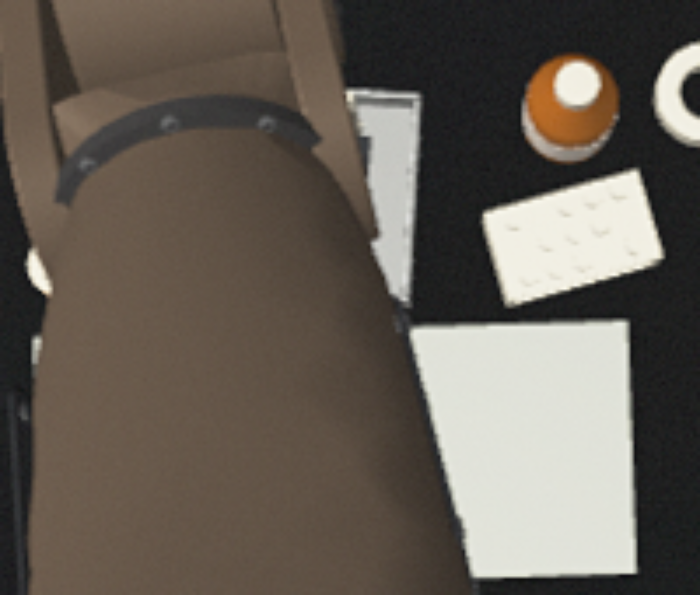

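Emit:
carry_out:
  increments:
    - [[-0.5,0.15,0.004,-0.008,-0.0016,0,0],[-0.5,0.15,0.004,-0.008,0,0,0],[-0.5,0.15,0.004,-0.008,0,0,0],[-0.5,0.12,0,0,0,0,0],[-0.5,0.07,0,0,0,0,0],[-0.5,0.02,0,0,0,0,0],[-0.5,0,0,0,0,0,0],[-0.5,0,0,0,0,0,0]]

```text
t: 20.2
eef_pos: [0.6471, 0.2063, 0.0577]
tcp_rot: [0.519, 0.481, -0.518, 0.481]
contact_force: [0.1, 0.5, -0.9]
width: 0.524
```

Emit:
carry_out:
  increments:
    - [[-0.5,0.007,0,0,0,0,0],[-0.5,0,0,0,0,0,0]]

```text
t: 20.37
eef_pos: [0.6471, 0.2063, 0.0568]
tcp_rot: [0.519, 0.481, -0.518, 0.481]
contact_force: [0.2, -0.2, -1.1]
width: 0.525
```

Emit:
carry_out:
  increments:
    - [[-0.5,0.015,0,0,0,0,0],[-0.5,0.015,0,0,0,0,0],[-0.5,0.007,0,0,0,0,0],[-0.5,0,0,0,0,0,0]]

```text
t: 20.7
eef_pos: [0.6465, 0.2061, 0.05]
tcp_rot: [-0.518, -0.481, 0.518, -0.481]
contact_force: [0.4, 0.2, -2.8]
width: 0.519
```

Emit:
carry_out:
  increments:
    - [[-0.5,0.006,0,0,0,0,0],[-0.5,0.006,0,0,0,0,0],[-0.5,0,0,0,0,0,0]]

```text
t: 20.95
eef_pos: [0.6468, 0.2061, 0.049]
tcp_rot: [0.518, 0.481, -0.518, 0.481]
contact_force: [-2.1, -1.4, 3.9]
width: 0.526
```

Contact with the tray floor; relax slightly, release and lift.

Emit:
carry_out:
  increments:
    - [[-0.5,-0.002,0,0,0,0,0],[0.6,0,0,0,0,0,0],[0.6,0,0,0,0,0,0],[0.6,0,0,0,0,0,0],[0.6,0,0,0,0,0,0],[0.6,-0.1,0,0,0,0,0],[0.6,-0.2,0,0,0,0,0],[0.6,-0.2,0,0,0,0,0],[0.6,-0.2,0,0,0,0,0],[0.6,-0.2,0,0,0,0,0]]

```text
t: 21.78
eef_pos: [0.6465, 0.2061, 0.1851]
tcp_rot: [-0.518, -0.481, 0.518, -0.481]
contact_force: [0.2, -0.5, -0.4]
width: 0.802
```

Emit:
carry_out:
  increments:
    - [[1,0,0,-0.2,0,0,0],[1,0,0,-0.2,0,0,0],[1,0,0,-0.2,0,0,0],[1,0,0,-0.2,0,0,0],[1,0,0,-0.2,0,0,0],[1,0,0,-0.2,0,0,0],[1,0,0,-0.1,0,0,0],[1,0,0,0,0,0,0],[1,0,0,0,0,0,0]]

```text
t: 22.53
eef_pos: [0.6606, 0.4012, 0.1831]
tcp_rot: [-0.518, -0.482, 0.518, -0.482]
contact_force: [-0.2, -0.1, 0.5]
width: 1.001
```

```bash
python3 -c "
from h import *
plan(); a=snap('top','t9');snap('scene','s9')
a=cv2.imread('pics/t9.png');c=cv2.resize(a[125:275,180:500],None,fx=2.5,fy=2.5,interpolation=cv2.INTER_CUBIC);cv2.imwrite('pics/c9.png',c)"
```

```text
t 22.53 pos [0.6606 0.4012 0.1831] yaw -1.6432 tilt 0.0006 F [-0.22 -0.08  0.54] w 1.001 q [ 0.46  0.74  1.16 -0.    1.24  0.53]
shift rows 1 [0. 0. 0.]  total/.15 [0. 0. 0.]
```

View pics/c9.png

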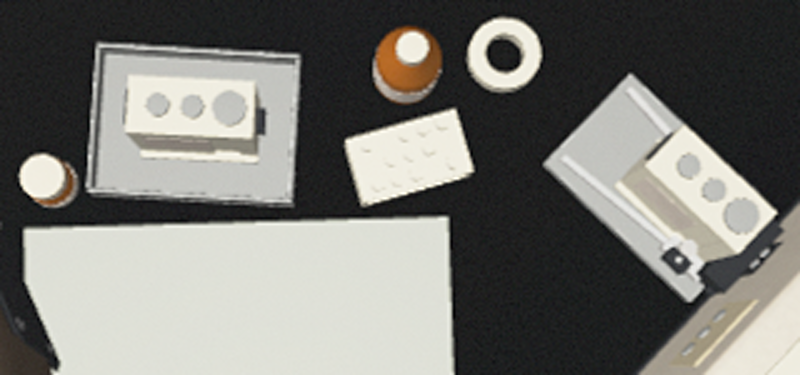

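View pics/s9.png

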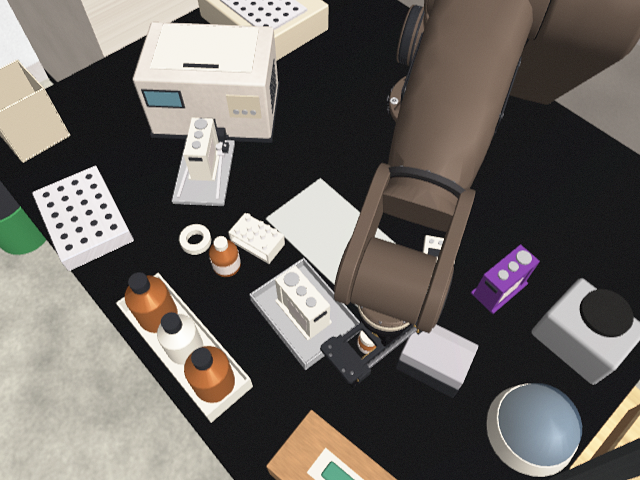

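```bash
python3 -c "
from h import *
a=cv2.imread('pics/t9.png');c=cv2.resize(a[140:260,390:510],None,fx=5,fy=5,interpolation=cv2.INTER_CUBIC);cv2.imwrite('pics/c10.png',c)"
```

```text
(no output)
```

View pics/c10.png

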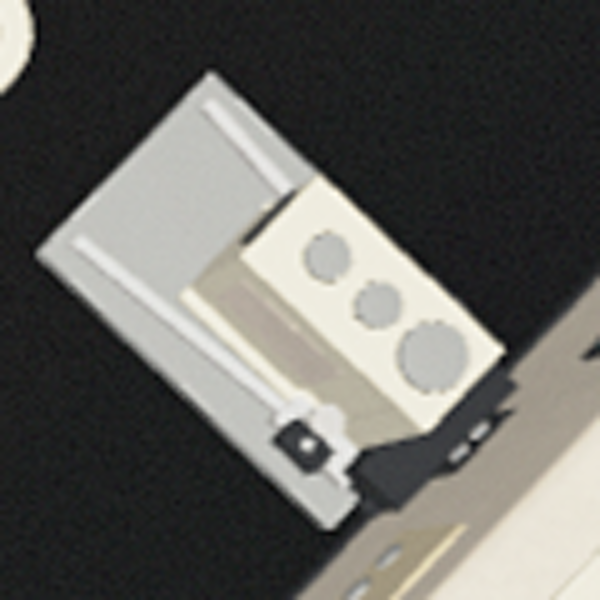

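```bash
python3 -c "
from h import *
f5=lambda p:(p[0]/5+390-.4,p[1]/5+140-.4)
o=sum(at('top',f5(p),.012)[:2] for p in [(211,72),(37,255)])/2
for n,p,z in [('flange rear L',(182,290),.017),('flange rear R',(267,204),.017),('top fr',(505,349),.105),('top fr2',(422,430),.105),('top rear',(318,176),.105),('rear2',(240,256),.105)]:
  q=at('top',f5(p),z)[:2]-o;print(n,(q@U*1e3-178).round(1),(q@V*1e3).round(1))"
```

```text
flange rear L -117.3 -26.6
flange rear R -116.3 31.4
top fr -6.2 26.8
top fr2 -8.3 -24.1
top rear -116.0 25.6
rear2 -116.5 -23.7
```

```bash
python3 -c "
from h import *
print(order.sign_off()); print(arm.read_state()['t'])"
```

```text
the job is handed in; nothing more can be done
None
the job is handed in; nothing more can be done
```

The heavier cassette is loaded in the lane and the lighter one stands in the grey tray. I handed the job in at about 22.6 s of the 72 s allowed; no verdict was reported.

- **Weighing:** the first cassette I lifted, on the left in the top view, weighed about 6.0 N. The other weighed about 1.9 N, with readings between 0.9 and 2.8 N. I only weighed the second one after loading the first.
- **Lane:** I set the heavy cassette in the open entry, nose towards the analyser, and slid it in under the lips and past the catch. At the stop the push force climbed to about 19 N with almost no further movement. I held it there for about 0.3 s, eased off to about 6 N and released.
- **Tray:** I lowered the light cassette to the tray floor slowly and released it. In the pictures it stands upright near the middle of the tray, length along y.
- **Last checks:** the pictures put the loaded cassette straight and about 1 to 2 mm from the mid-line. Its front face is about 7 mm short of the nominal stop, with about 2 mm of measuring error. A stop set 6 mm short would explain that, but it leaves little room inside the 8 mm limit.
- **Not confirmed:** I never saw the roughly 10 N peak expected at the catch. I read at most about 4 N along the lane there, because I only took readings between moves.
- **Bystanders:** those I could see had not visibly moved. The arm hid parts of the jar and timer in the last pictures.

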